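Pull-test the spring clamps and set the worn one aside

ROBOT

A 6-joint arm with a two-finger parallel gripper is mounted at the origin on a cart in front of the work surface, level with it; the furniture and walls round the work are solid. World frame = base frame: x ahead of the robot, y to its left, z up, the work surface at z = 0. Lengths are in mm, angles in rad, forces in N, time in s.
With the tool pointing down it reaches from about 350 to 875 mm from the base axis. Payload 4.2 kg.
Tool frame: the origin (TCP) lies midway between the tips of the shut fingers; the grasp point (between the pads) lies 19 mm behind it; z points along the fingers, y is the direction in which the jaws open and shut (so a half turn about z gives the same grasp; the last joint's range is limited). The gripper opens to 85 mm and grips with 20 to 120 N. Pads are 22 mm wide; open, the fingers measure 114 mm over their backs; the gripper's body (76 mm by 85 mm) begins 54 mm behind the grasp point. The pads swing forward as they close: fully open they stand 13 mm farther back than shut.
Start: joints at [-1.044, 0.385, 0.008, 0, -1.194, -0.259], TCP at [165.398, -602.696, 231.312] pointing down, gripper open.
Joint ranges: [-3.14, 3.14], [-1.21, 2.06], [-1.07, 1.41], [-3.16, 2.05], [-2.99, -0.16], [-3.1, 3.1]. Speed limits (rad/s): [2.79, 2.79, 3.14, 3.14, 3.14, 3.14].

INTERFACE

Orientations are given as a unit quaternion [x, y, z, w].
In Python, from bench import readout, optics, workorder, nets gives the robot as it stands. The module is installed in compiled form; this text tells all that it offers.
- The arm moves only by the tool move_arm, never from a script. Its argument "steps" is a list of rows, each a list of 7 numbers: the opening, from -1 (shut) to 1 (fully open), so that 0 is half open, then the shift along the world's x, y, z in mm, then the turn, a rotation vector about the world's x, y, z in rad. In form: [[gripper, tx, ty, tz, wx, wy, wz], ...]. A call has 1 to 5 rows; each row is the pose to reach, as a shift and turn from the pose commanded when the call began; what a row does not reach only later rows make up. A row lasts 1/12 s, in which the tool goes at most 41.7 mm and 7.16 degrees, less where a joint would pass 70% of its speed; a pose out of reach is approached as far as the arm can. A call with a gripper value outside its range is refused whole. The fingers move at their own pace and stop on an object; the grip force is fixed at half the most. Time passes only in rows, so rows that repeat a pose let the fingers close. It gives the time, the measured TCP pose, the force and the opening at its end, in the units of the state.
- readout.read_state(): the state, without advancing time (a new reading comes with each control period).
- optics.get_image(name): name is "scene" or "top" or "wrist"; returns a dict with "frame" (400x640x3 uint8, blue, green, red), "fx", "fy", "cx", "cy" (pixels), "rvec" (rotation vector, rad) and "tvec" (3), from world to camera coordinates, as OpenCV has them. Camera axes: x right, y down, z forward; pixel columns grow to the right and rows downward; lengths in mm; the calibration is good to about 2 mm. The wrist camera is an equidistant fisheye: a pixel r from the principal point sees the ray r / f radians off the axis. A picture is of the moment at which its call begins. There is no depth.
- workorder.job_done(): hands the job in, once; it reports no verdict.
Trained networks look in a picture, given as the dict that the camera call returned (one of the last four; its "shot" number tells which), for a name from the list of things; names that differ only in an ending like _2 or _b are one class to them, and where a whole thing is asked for, a point or a joint stands for the part that bears it (a point fixed in the world has none). Each returns a list of dicts, best first, with "conf" (0 to 1); they miss things now and then, are a little off and sometimes report something else, mostly with a low value. They report only what shows in the picture. A call takes as long as a camera call. They do not tell look-alikes from the thing itself.
- nets.silhouettes(name, picture): "region" (400x640 bool, what is visible of it) and "extent" ([left, top, right, bottom] in pixels, round what is visible of it).
- nets.tip_of(name, picture): "uv" ([column, row] in pixels: a listed point, or the origin of a listed thing).
The state is a dict: "clock": time; "joints": joint angles; "joint_vel": joint speeds; "joint_efforts": joint torques, N m; "position": TCP position; "ee_rot": TCP orientation; "contact_force": force on the tool from outside, world axes, zero at the start; "wrist_torque": the same for the moment, N m; "gripper_width": finger opening in mm.
Only numpy, scipy, OpenCV 4.12 (cv2) and the standard library are available. Lean on these libraries where they do the work, as an engineer would, in place of code of your own. Each camera call takes 0.05 s, during which the arm holds its last target.

TASK

The three spring clamps lying on the pegs look alike, but one has a worn spring and must not be used on the next glued joint. Find it by pulling the strips straight out of the jaws towards the grips: a sound clamp holds against a 10 N pull, so stop there, never pull harder than 15 N, and leave it on its peg with its strip in the jaws; the worn one gives up its strip. Draw that strip right out while the clamp is on its peg, let it lie on the board, desk or tray, and put the worn clamp in the grey tray, without disturbing the potsherds.

Things in the scene. Friction and masses are not known exactly. Their poses are not given: they have to be found in the camera images.
- clamp_board: plywood board 240 x 390 x 18 mm, fixed to the desk; origin at the centre of its underside, x from the strips' grips towards the clamps' handles, z up. Three upright wooden dowel pegs, 10 mm thick and 35 mm tall, stand in a row across y, 130 mm apart; a clamp lies flat over each peg and lifts straight up off it
- tray: shallow open grey plastic tray, 200 (x) x 150 (y) x 36 mm outside, walls and floor 4 mm, fixed; origin at the centre of its underside
- clamp_a: black spring clamp with blue jaw pads, lying flat over any one of the pegs; the three look alike. 144 x 104 (over the handles) x 24 mm, 85 g; origin mid-underside, x from the jaws (pads at -72 to -55 mm) to the handles, z up. The peg stands in its throat: pulling the strip along -x brings the pivot onto it after 2 mm. Sound: holds over 20 N. Worn: the strip slides out at 3 to 7 N
- clamp_a_pivot (a point): pivot of clamp_a, half-way up (12 mm over its underside, 14.5 mm to the jaws' side of its middle), where it can be gripped across its y axis: about 42 mm wide there, flaring to either side like a waist
- strip_a: pull strip of clamp_a: stiff cardboard blade 3 mm thick, 20 mm high, on edge, with a wooden grip block 32 (x) x 12 (y) x 24 mm at its outer end that stands on the board; 18 g. Origin at the centre of the grip block, x along the blade to its inner end 76 mm away. The blade reaches 22 mm into the jaws and is free when drawn 22 to 25 mm along -x
- clamp_b: black spring clamp with blue jaw pads, lying flat over any one of the pegs; the three look alike. 144 x 104 (over the handles) x 24 mm, 85 g; origin mid-underside, x from the jaws (pads at -72 to -55 mm) to the handles, z up. The peg stands in its throat: pulling the strip along -x brings the pivot onto it after 2 mm. Sound: holds over 20 N. Worn: the strip slides out at 3 to 7 N
- clamp_b_pivot (a point): pivot of clamp_b, half-way up (12 mm over its underside, 14.5 mm to the jaws' side of its middle), where it can be gripped across its y axis: about 42 mm wide there, flaring to either side like a waist
- strip_b: pull strip of clamp_b: stiff cardboard blade 3 mm thick, 20 mm high, on edge, with a wooden grip block 32 (x) x 12 (y) x 24 mm at its outer end that stands on the board; 18 g. Origin at the centre of the grip block, x along the blade to its inner end 76 mm away. The blade reaches 22 mm into the jaws and is free when drawn 22 to 25 mm along -x
- clamp_c: black spring clamp with blue jaw pads, lying flat over any one of the pegs; the three look alike. 144 x 104 (over the handles) x 24 mm, 85 g; origin mid-underside, x from the jaws (pads at -72 to -55 mm) to the handles, z up. The peg stands in its throat: pulling the strip along -x brings the pivot onto it after 2 mm. Sound: holds over 20 N. Worn: the strip slides out at 3 to 7 N
- clamp_c_pivot (a point): pivot of clamp_c, half-way up (12 mm over its underside, 14.5 mm to the jaws' side of its middle), where it can be gripped across its y axis: about 42 mm wide there, flaring to either side like a waist
- strip_c: pull strip of clamp_c: stiff cardboard blade 3 mm thick, 20 mm high, on edge, with a wooden grip block 32 (x) x 12 (y) x 24 mm at its outer end that stands on the board; 18 g. Origin at the centre of the grip block, x along the blade to its inner end 76 mm away. The blade reaches 22 mm into the jaws and is free when drawn 22 to 25 mm along -x
- chip_left: small potsherd 56 x 37 x 12 mm lying on the board between two clamps; a bystander; origin in the middle of its underside
- chip_right: narrow small potsherd 63 x 33 x 11 mm lying on the board between two clamps; a bystander; origin in the middle of its underside
- dark_sherd: dark potsherd 99 x 89 x 19 mm on the desk right of the board; a bystander; origin in the middle of its underside
Mind the look-alikes: they are no part of the job. Leave any purple look-alike of the clamp_b alone.

How it is judged (in metres and radians):
On the way:
1. one strip is drawn right out of its jaws while its clamp is on the peg (((distance between strip_a and clamp_a_pivot above 0.134 m and distance of clamp_a_pivot from where it was at the start of the episode below 0.03 m and height (world z) of clamp_a_pivot below 0.04 m) or (distance between strip_b and clamp_b_pivot above 0.134 m and distance of clamp_b_pivot from where it was at the start of the episode below 0.03 m and height (world z) of clamp_b_pivot below 0.04 m) or (distance between strip_c and clamp_c_pivot above 0.134 m and distance of clamp_c_pivot from where it was at the start of the episode below 0.03 m and height (world z) of clamp_c_pivot below 0.04 m))), for 0.05 s.
At the end, for the whole second after the job is handed in: The worn clamp lies still in the tray, its pivot less than 40 mm over the tray's underside; its strip is out of the jaws, lying lower than 60 mm. The other two clamps are on their pegs (moved less than 20 mm), each still gripping its strip, drawn out less than 10 mm (((x of clamp_a_pivot in the frame of tray between -0.085 and 0.085 m and y of clamp_a_pivot in the frame of tray between -0.06 and 0.06 m and z of clamp_a_pivot in the frame of tray below 0.04 m and contact force between strip_a and clamp_a below 1.5 N and height (world z) of strip_a below 0.06 m and linear speed of each of clamp_a, strip_a below 0.02 m/s and contact force between strip_b and clamp_b above 20 N and distance of each of clamp_b_pivot, clamp_c_pivot from where it was at the start of the episode below 0.02 m and height (world z) of each of clamp_b_pivot, clamp_c_pivot below 0.036 m and x of strip_b in the frame of clamp_b above -0.136 m and contact force between strip_c and clamp_c above 20 N and x of strip_c in the frame of clamp_c above -0.136 m) or (x of clamp_b_pivot in the frame of tray between -0.085 and 0.085 m and y of clamp_b_pivot in the frame of tray between -0.06 and 0.06 m and z of clamp_b_pivot in the frame of tray below 0.04 m and contact force between strip_b and clamp_b below 1.5 N and height (world z) of strip_b below 0.06 m and linear speed of each of clamp_b, strip_b below 0.02 m/s and contact force between strip_a and clamp_a above 20 N and distance of each of clamp_a_pivot, clamp_c_pivot from where it was at the start of the episode below 0.02 m and height (world z) of each of clamp_a_pivot, clamp_c_pivot below 0.036 m and x of strip_a in the frame of clamp_a above -0.136 m and contact force between strip_c and clamp_c above 20 N and x of strip_c in the frame of clamp_c above -0.136 m) or (x of clamp_c_pivot in the frame of tray between -0.085 and 0.085 m and y of clamp_c_pivot in the frame of tray between -0.06 and 0.06 m and z of clamp_c_pivot in the frame of tray below 0.04 m and contact force between strip_c and clamp_c below 1.5 N and height (world z) of strip_c below 0.06 m and linear speed of each of clamp_c, strip_c below 0.02 m/s and contact force between strip_a and clamp_a above 20 N and distance of each of clamp_a_pivot, clamp_b_pivot from where it was at the start of the episode below 0.02 m and height (world z) of each of clamp_a_pivot, clamp_b_pivot below 0.036 m and x of strip_a in the frame of clamp_a above -0.136 m and contact force between strip_b and clamp_b above 20 N and x of strip_b in the frame of clamp_b above -0.136 m))); the robot touches nothing.
It fails at once if a clamp with its strip in the jaws is pulled or pressed against its peg and the board with more than 18 N ((contact force between clamp_a and clamp_board above 18 N and contact force between strip_a and clamp_a above 1.5 N) or (contact force between clamp_b and clamp_board above 18 N and contact force between strip_b and clamp_b above 1.5 N) or (contact force between clamp_c and clamp_board above 18 N and contact force between strip_c and clamp_c above 1.5 N)).
It fails at once if a potsherd is moved more than 25 mm (distance of any of chip_left, chip_right, dark_sherd from where it was at the start of the episode above 0.025 m).
It also fails if it takes over 64 s, if anything falls off the work surface, if the arm or the gripper's body presses on something with over 40 N, if the wrist force passes 120 N, or if a joint passes its speed limit or range.

## Working session

There is one attempt and no reset: what is moved stays moved. The work goes in short steps, Python scripts to look and compute and a tool call to move; the robot and the scene stay as the last step left them, time stands still between calls to the robot, and variables do not carry over. Pictures are saved under pics/ and viewed, and the job is handed in when it is done.

Besides the shell and the picture viewer there is one more tool, called after ">>>" as name([rows], argument=value, ...), one row to a line, values as JSON. move_arm: Moves the arm, as the interface text tells. Its arguments: {"type":"object","properties":{"steps":{"type":"array","items":{"type":"array","items":{"type":"number"}}}},"required":["steps"]}

```bash
mkdir -p pics; python3 - <<'E'
from bench import readout, optics, nets
import cv2,numpy as np
print(readout.read_state())
for n in("scene","top"):
    p=optics.get_image(n); cv2.imwrite(f"pics/{n}0.png",p["frame"])
    print(n,p["fx"],p["cx"],p["cy"],p["rvec"],p["tvec"])
    for t in ("clamp_a","clamp_a_pivot","strip_a","tray","chip_left","dark_sherd","clamp_board"):
        print(t,[(np.round(d["uv"]).tolist(),round(d["conf"],2)) for d in nets.tip_of(t,p)][:6])
E
```

```text
{'clock': 0.0, 'joints': array([-1.04442392e+00,  3.85546794e-01,  6.61967009e-03, -5.47035217e-04,
       -1.19396669e+00, -2.58561656e-01]), 'joint_vel': array([ 2.76100047e-04, -5.77072650e-05,  7.26094474e-04, -4.65089487e-04,
       -2.04368751e-03,  6.40710618e-04]), 'joint_efforts': array([ 7.12510282e-04, -3.92287982e+01,  1.88400793e+01,  4.18635160e+00,
       -4.59115603e-03, -1.41400159e-05]), 'position': array([ 165.24170049, -602.15423152,  230.2179232 ]), 'ee_rot': array([-1.33405476e-01,  9.91060954e-01,  1.06623714e-03, -1.66219867e-04]), 'contact_force': array([ 0.13790443, -0.23721437,  0.56588703]), 'wrist_torque': array([0.05427052, 0.03745384, 0.02501479]), 'gripper_width': 85.56484926945058}
scene 406.743859539598 318.6599083677685 193.18018392922156 [ 1.20780702 -2.33027939  0.92130332] [274.84457761 339.05724879 992.07437372]
clamp_a [([269.0, 197.0], 0.75), ([391.0, 229.0], 0.67), ([333.0, 167.0], 0.66), ([335.0, 162.0], 0.62), ([300.0, 179.0], 0.59)]
clamp_a_pivot [([334.0, 163.0], 0.71), ([297.0, 199.0], 0.64), ([270.0, 196.0], 0.56), ([297.0, 178.0], 0.41)]
strip_a [([291.0, 221.0], 0.67), ([325.0, 200.0], 0.57), ([356.0, 178.0], 0.47)]
tray [([206.0, 267.0], 0.79)]
chip_left [([298.0, 200.0], 0.45)]
dark_sherd [([414.0, 158.0], 0.51)]
clamp_board [([309.0, 191.0], 0.97), ([330.0, 167.0], 0.63)]
top 518.6911396860844 318.70816039490757 200.52809845106216 [ 2.20316426 -2.17707246  0.06374887] [   3.21517632  481.75439804 1346.13391011]
clamp_a [([283.0, 154.0], 0.98), ([331.0, 149.0], 0.94), ([368.0, 273.0], 0.7), ([382.0, 146.0], 0.57), ([359.0, 180.0], 0.44)]
clamp_a_pivot [([382.0, 151.0], 0.89)]
strip_a [([335.0, 192.0], 0.65), ([379.0, 194.0], 0.52), ([284.0, 198.0], 0.43)]
tray [([182.0, 192.0], 0.77)]
chip_left [([308.0, 178.0], 0.66)]
dark_sherd [([474.0, 196.0], 0.62)]
clamp_board [([331.0, 166.0], 0.83)]
```

```bash
python3 - <<'E'
import cv2
a=cv2.imread("pics/top0.png")
cv2.imwrite("pics/top0z.png",cv2.resize(a[90:330,120:520],None,fx=2,fy=2,interpolation=cv2.INTER_CUBIC))
E
```

```text
(no output)
```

View pics/scene0.png

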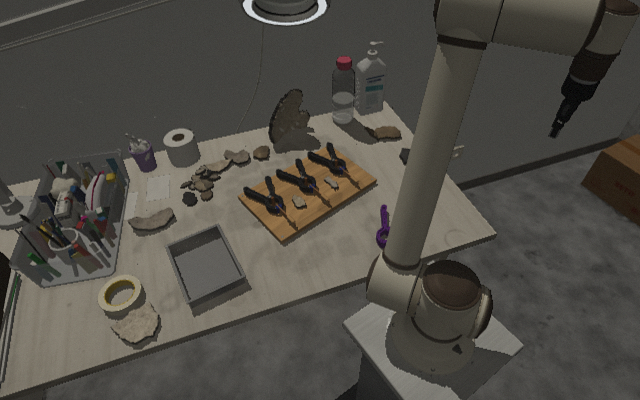

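View pics/top0.png

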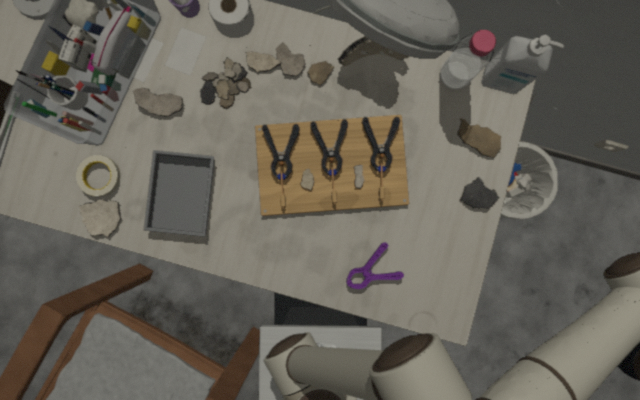

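View pics/top0z.png

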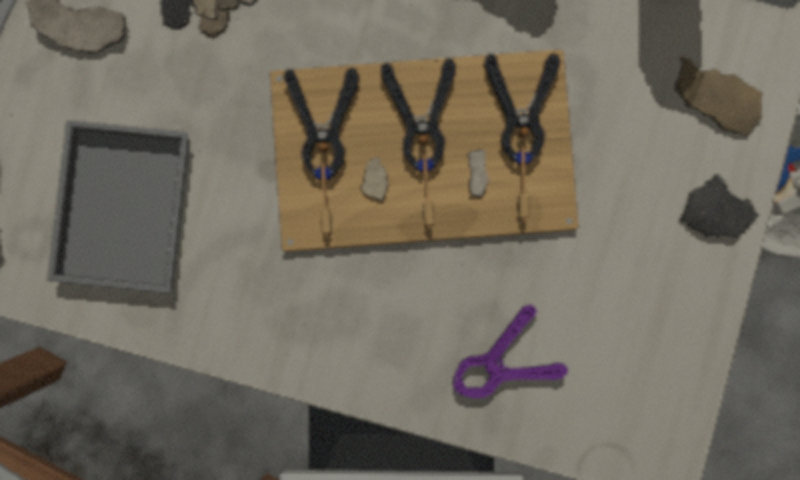

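```bash
cat > h.py <<'E'
import cv2,numpy as np
from bench import readout, optics, nets
def ray(p,uv,z):
    R=cv2.Rodrigues(np.array(p["rvec"],float))[0]; t=np.array(p["tvec"],float).ravel()
    K=np.array([[p["fx"],0,p["cx"]],[0,p["fy"],p["cy"]],[0,0,1]])
    d=R.T@np.linalg.inv(K)@np.array([uv[0],uv[1],1.]); c=-R.T@t
    return c+d*(z-c[2])/d[2]
def proj(p,P):
    K=np.array([[p["fx"],0,p["cx"]],[0,p["fy"],p["cy"]],[0,0,1]])
    return cv2.projectPoints(np.array(P,float).reshape(-1,3),np.array(p["rvec"],float),np.array(p["tvec"],float),K,None)[0].reshape(-1,2)
E
python3 - <<'E'
from h import *
p=optics.get_image("top")
np.set_printoptions(precision=1,suppress=True)
for t,z in (("strip_a",30),("tray",0),("clamp_board",18),("chip_left",20),("dark_sherd",0)):
    for d in nets.tip_of(t,p): print("tip",t,d["uv"],ray(p,d["uv"],z),round(d["conf"],2))
for t,z in (("clamp_board",18),("tray",36),("strip_a",35)):
    for d in nets.silhouettes(t,p)[:4]:
        m=d["region"].astype(np.uint8)
        c=max(cv2.findContours(m,0,2)[0],key=cv2.contourArea)
        r=cv2.minAreaRect(c); b=cv2.boxPoints(r)
        print(t,round(d["conf"],2),r,m.sum());print(np.array([ray(p,q,z) for q in b])); print('c',ray(p,r[0],z))
E
```

```text
tip strip_a [333.7, 192.6] [501.8 -29.7  30. ] 0.6
tip strip_a [378.5, 192.1] [ 504.5 -146.    30. ] 0.47
tip strip_a [283.9, 197.0] [488.8  99.3  30. ] 0.41
tip tray [182.1, 192.9] [498.5 371.8   0. ] 0.94
tip clamp_board [330.0, 163.6] [579.  -19.6  18. ] 0.74
tip clamp_board [335.2, 194.3] [498.3 -34.   18. ] 0.3
tip chip_left [310.0, 179.2] [537.   32.4  20. ] 0.55
tip dark_sherd [478.0, 197.3] [ 496.1 -413.1    0. ] 0.89
clamp_board 0.93 ((331.199462890625, 164.77896118164062), (92.7688217163086, 150.3753204345703), 85.80233001708984) 11063
[[ 681.7  185.3   18. ]
 [ 715.7 -210.4   18. ]
 [ 471.2 -228.7   18. ]
 [ 437.7  162.8   18. ]]
c [575.9 -22.7  18. ]
tray 0.74 ((178.51919555664062, 192.8178253173828), (64.43348693847656, 83.06739044189453), 6.009006023406982) 5176
[[397.1 462.4  36. ]
 [611.6 446.7  36. ]
 [595.9 279.8  36. ]
 [381.7 297.   36. ]]
c [496.1 371.5  36. ]
tray 0.45 ((379.32568359375, 143.75230407714844), (38.07342529296875, 54.611289978027344), 1.7357046604156494) 846
[[ 559.6  -95.7   36. ]
 [ 702.7  -99.    36. ]
 [ 700.8 -198.2   36. ]
 [ 557.8 -194.3   36. ]]
c [ 630.  -146.8   36. ]
strip_a 0.64 ((381.0, 185.5), (4.0, 27.0), 0.0) 96
[[ 486.3 -146.8   35. ]
 [ 556.4 -146.4   35. ]
 [ 556.5 -156.8   35. ]
 [ 486.4 -157.1   35. ]]
c [ 521.3 -151.8   35. ]
strip_a 0.64 ((333.5, 196.0), (5.0, 16.0), 0.0) 91
[[471.8 -22.9  35. ]
 [513.3 -22.5  35. ]
 [513.4 -35.4  35. ]
 [472.  -35.8  35. ]]
c [492.6 -29.2  35. ]
strip_a 0.62 ((282.0, 199.5), (6.0, 15.0), 0.0) 100
[[462.5 111.2  35. ]
 [501.3 111.9  35. ]
 [501.5  96.3  35. ]
 [462.7  95.7  35. ]]
c [482.  103.8  35. ]
```

The pictures show the board in the middle, around (330,165) in the top view, with its three clamps and the grips towards the robot at rows of about 195. The tray is at (181,193), and the purple look-alike, which I leave alone, is at (375,265). I'll move over the grips for a wrist view.

>>> move_arm([
  [0.0,20,36,0,0,0,-0.1],
  [0.0,40,72,0,0,0,-0.18],
  [0.0,60,108,0,0,0,-0.18],
  [0.0,80,144,0,0,0,-0.18],
  [0.0,100,180,0,0,0,-0.18],
])

```text
clock: 1.67
position: [265.8, -421.1, 231.4]
ee_rot: [-0.044, 0.999, -0.0, 0.0]
contact_force: [1.3, -0.4, 0.1]
gripper_width: 42.6
```

>>> move_arm([
  [0.0,20,36,0,0,0,0],
  [0.0,40,72,0,0,0,0],
  [0.0,60,108,0,0,0,0],
  [0.0,80,144,0,0,0,0],
  [0.0,100,180,0,0,0,0],
])

```text
clock: 2.08
position: [365.9, -240.9, 231.8]
ee_rot: [-0.044, 0.999, -0.0, 0.001]
contact_force: [1.1, -0.4, 0.4]
gripper_width: 42.7
```

>>> move_arm([
  [0.0,20,36,0,0,0,0],
  [0.0,40,72,0,0,0,0],
  [0.0,60,108,0,0,0,0],
  [0.0,80,144,0,0,0,0],
  [0.0,100,180,0,0,0,0],
])

```text
clock: 2.5
position: [466.0, -60.6, 231.8]
ee_rot: [-0.044, 0.999, 0.0, 0.001]
contact_force: [0.7, -0.8, -0.1]
gripper_width: 42.7
```

>>> move_arm([
  [0.0,10,30,0,0,0,0],
  [0.0,10,30,0,0,0,0],
  [0.0,10,30,0,0,0,0],
])

```text
clock: 2.75
position: [475.8, -31.3, 231.2]
ee_rot: [-0.045, 0.999, -0.0, -0.0]
contact_force: [-0.2, 0.1, -0.2]
gripper_width: 42.6
```

```bash
python3 - <<'E'
from h import *
p=optics.get_image("wrist"); cv2.imwrite("pics/w1.png",p["frame"])
print({k:p[k] for k in p if k!="frame"}); print(readout.read_state()["position"])
for t in ("strip_a","clamp_a","clamp_a_pivot"):
    print(t,[(np.round(d["uv"],1).tolist(),round(d["conf"],2)) for d in nets.tip_of(t,p)])
E
```

```text
{'fx': 309.70691628693146, 'fy': 309.70691628693146, 'cx': 319.3041370679941, 'cy': 205.93120771905166, 'rvec': array([-1.95622953, -2.14470307, -0.35013062]), 'tvec': array([  73.75394475, -487.63673853,  230.61950196]), 'shot': 4}
[475.25556734 -32.26999838 231.19425875]
strip_a [([214.6, 191.5], 0.8), ([426.0, 190.8], 0.74)]
clamp_a [([316.9, 281.0], 0.86), ([222.8, 279.1], 0.84), ([249.6, 26.0], 0.79), ([411.1, 274.2], 0.63)]
clamp_a_pivot [([221.0, 267.4], 0.8)]
```

View pics/w1.png

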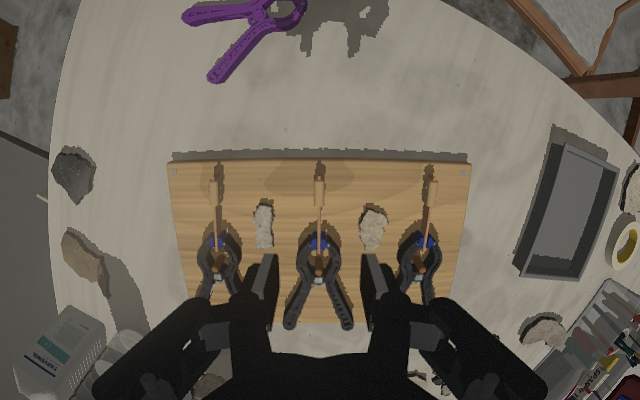

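```bash
cat >> h.py <<'E'
def wray(p,uv,z):
    R=cv2.Rodrigues(np.array(p["rvec"],float))[0]; t=np.array(p["tvec"],float).ravel()
    d=np.array([uv[0]-p["cx"],uv[1]-p["cy"]]); r=np.hypot(*d); th=r/p["fx"]
    v=np.array([*(d/max(r,1e-9)*np.sin(th)),np.cos(th)])
    d=R.T@v; c=-R.T@t
    return c+d*(z-c[2])/d[2]
def wproj(p,P):
    K=np.array([[p["fx"],0,p["cx"]],[0,p["fy"],p["cy"]],[0,0,1]])
    return cv2.fisheye.projectPoints(np.array(P,float).reshape(-1,1,3),np.array(p["rvec"],float),np.array(p["tvec"],float),K,np.zeros(4))[0].reshape(-1,2)
E
python3 - <<'E'
from h import *
np.set_printoptions(precision=1,suppress=True)
p=optics.get_image("wrist")
R=cv2.Rodrigues(p["rvec"])[0];print("cam",-R.T@p["tvec"])
f=p["frame"]; cv2.imwrite("pics/w2z.png",cv2.resize(f[145:330,160:480],(800,462),interpolation=cv2.INTER_CUBIC))
for t,z in (("strip_a",30),("clamp_a",18),("clamp_a_pivot",30),("clamp_board",18),("tray",0),("chip_left",18)):
    print(t,[(d["uv"],wray(p,d["uv"],z),round(d["conf"],2)) for d in nets.tip_of(t,p)])
for c in ((167,162),(470,160)): print(wray(p,c,18))
E
```

```text
cam [393.1 -39.8 373.9]
strip_a [([431.5, 191.3], array([477.9, 103.5,  30. ]), 0.86), ([317.3, 192.4], array([492. , -33.5,  30. ]), 0.86), ([218.1, 191.3], array([ 500.3, -152. ,   30. ]), 0.64)]
clamp_a [([254.8, 27.3], array([ 304.9, -121.2,   18. ]), 0.96), ([414.1, 275.8], array([602.4, 110.2,  18. ]), 0.65), ([225.5, 278.4], array([ 629.4, -150.1,   18. ]), 0.58), ([317.3, 279.1], array([615.8, -23.1,  18. ]), 0.58)]
clamp_a_pivot [([223.7, 265.8], array([ 601.9, -147.8,   30. ]), 0.63), ([263.8, 227.1], array([541.1, -94.5,  30. ]), 0.2)]
clamp_board [([321.5, 241.9], array([559.9, -22.4,  18. ]), 0.61)]
tray [([565.4, 209.8], array([489.7, 374.1,   0. ]), 0.92)]
chip_left [([372.8, 224.9], array([531.3,  39.5,  18. ]), 0.77)]
[ 470.6 -226.4   18. ]
[434.8 154.5  18. ]
```

View pics/w2z.png

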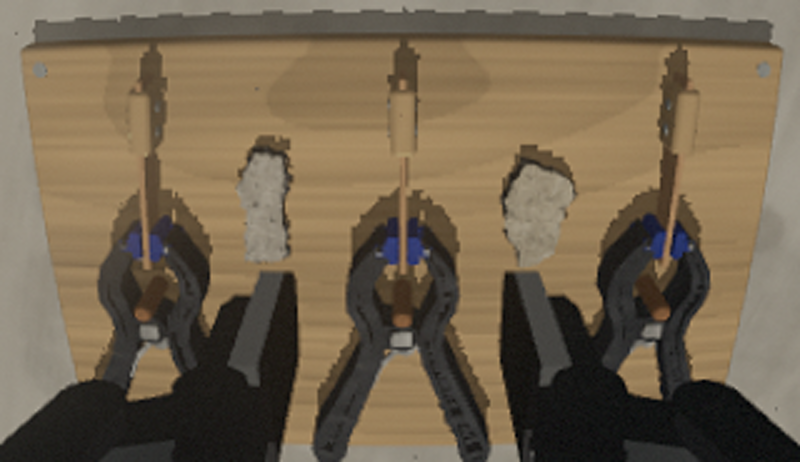

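```bash
python3 - <<'E'
from h import *
np.set_printoptions(precision=1,suppress=True)
p=optics.get_image("wrist")
q=lambda x,y:(160+x/2.5,145+y/2.5)
for n,g,a,b in (("R",(140,123),(144,158),(148,268)),("M",(403,123),(404,158),(404,272)),("L",(686,123),(681,158),(664,268))):
    G=wray(p,q(*g),42);A=wray(p,q(*a),40);B=wray(p,q(*b),40)
    print(n,G,A,B,"yaw",np.arctan2(*(B-A)[[1,0]]),np.arctan2(*(B-G)[[1,0]]))
print([wray(p,q(*c),30) for c in ((266,155),(266,258),(243,200),(290,200),(545,160),(525,262),(503,200),(577,190))])
E
```

```text
R [ 500.8 -150.1   42. ] [ 518.7 -149.1   40. ] [ 577.3 -149.1   40. ] yaw -0.0006098217079520843 0.013121896559832116
M [490.7 -28.6  42. ] [507.8 -26.6  40. ] [565.9 -21.3  40. ] yaw 0.09058999799363289 0.0965834801231484
L [478.4 103.4  42. ] [496.3 105.3  40. ] [554.8 109.4  40. ] yaw 0.06935537757966623 0.07747177002069044
[array([515.5, -91.5,  30. ]), array([569.9, -90.1,  30. ]), array([ 539.6, -102.2,   30. ]), array([537.4, -79.1,  30. ]), array([506.3,  40.7,  30. ]), array([560.7,  39.1,  30. ]), array([528.4,  23.3,  30. ]), array([520.2,  59. ,  30. ])]
```

>>> move_arm([
  [0.0,5,1,-40,0,0,0],
  [0.0,10,2,-80,0,0,0],
  [0.0,15,4,-120,0,0,0],
  [0.0,15,4,-160,0,0,0],
  [0.0,15,4,-160,0,0,0],
])

```text
clock: 3.77
position: [484.9, -29.8, 64.4]
ee_rot: [-0.043, 0.999, -0.001, -0.008]
contact_force: [-1.6, 0.3, -0.2]
gripper_width: 42.9
```

```bash
python3 - <<'E'
from h import *
np.set_printoptions(precision=2,suppress=True)
p=optics.get_image("wrist"); cv2.imwrite("pics/w3.png",p["frame"])
s=readout.read_state();print(s["position"],s["contact_force"],wproj(p,[s["position"]]))
E
```

```text
[487.56 -29.46  68.16] [ 0.19 -0.15  1.1 ] [[317.52 275.27]]
```

View pics/w3.png

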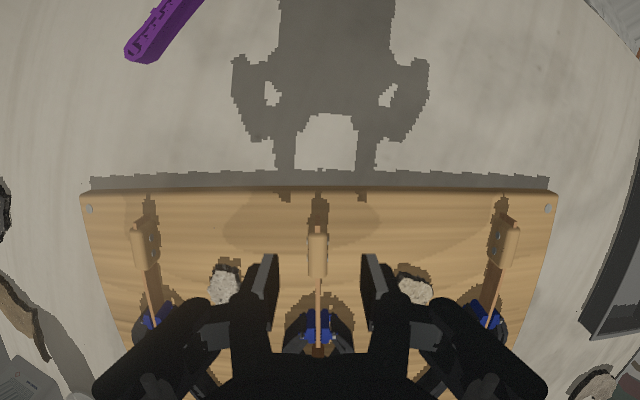

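The grip block of the middle strip (318,255) sits centred between the fingers. Going down and closing.

>>> move_arm([
  [0.0,0,0,-25,0,0,0],
  [0.0,0,0,-40,0,0,0],
  [0.0,0,0,-48,0,0,0],
  [0.0,0,0,-48,0,0,0],
  [0.0,0,0,-48,0,0,0],
])

```text
clock: 4.23
position: [491.8, -28.4, 25.1]
ee_rot: [-0.044, 0.999, 0.0, 0.002]
contact_force: [0.4, -0.5, 0.3]
gripper_width: 42.5
```

>>> move_arm([
  [-0.8,0,0,0,0,0,0],
  [-0.8,0,0,0,0,0,0],
  [-0.8,0,0,0,0,0,0],
  [-0.8,0,0,0,0,0,0],
  [-0.8,0,0,0,0,0,0],
])

```text
clock: 4.65
position: [491.4, -28.5, 24.8]
ee_rot: [-0.044, 0.999, 0.0, 0.001]
contact_force: [-1.0, 1.0, 6.3]
gripper_width: 10.5
```

```bash
cat > st.py <<'E'
from bench import readout
import numpy as np
np.set_printoptions(precision=2,suppress=True)
s=readout.read_state();print(s["clock"],s["position"],s["contact_force"],s["gripper_width"],s["ee_rot"])
E
python3 st.py
```

```text
4.65 [491.37 -28.54  24.84] [-0.99  1.    6.3 ] 10.472895972371798 [-0.04  1.    0.    0.  ]
```

>>> move_arm([
  [-1,0,0,0,0,0,0],
  [-1,0,0,0,0,0,0],
  [-1,0,0,0,0,0,0],
])

```text
clock: 4.9
position: [491.4, -28.5, 24.8]
ee_rot: [-0.044, 0.999, 0.0, 0.001]
contact_force: [-1.3, 0.3, 6.5]
gripper_width: 10.7
```

```bash
python3 - <<'E'
from h import *
p=optics.get_image("wrist"); cv2.imwrite("pics/w4.png",cv2.resize(p["frame"][180:360,180:460],(800,514)))
E
python3 st.py
```

```text
4.95 [491.38 -28.54  24.84] [-0.39  0.41  6.52] 10.631990796755908 [-0.04  1.    0.    0.  ]
```

View pics/w4.png

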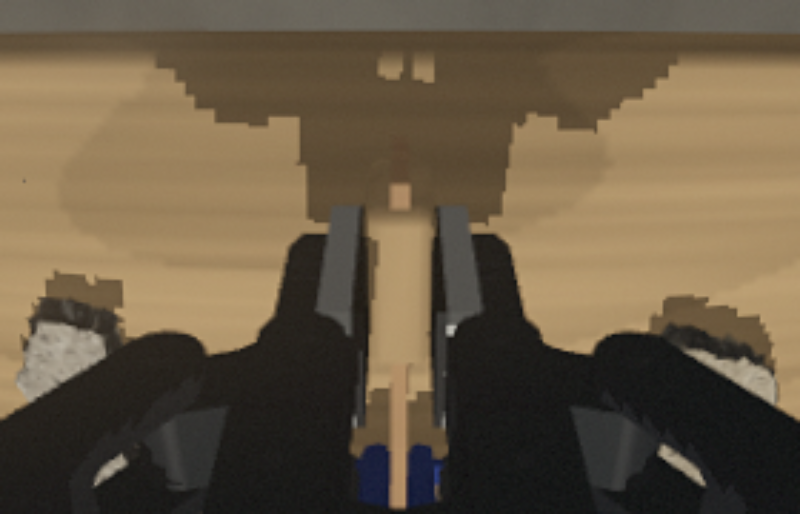

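>>> move_arm([
  [-1,0,0,1.4,0,0,0],
  [-1,0,0,1.4,0,0,0],
  [-1,0,0,1.4,0,0,0],
])

```text
clock: 5.2
position: [490.5, -28.6, 24.9]
ee_rot: [-0.044, 0.999, 0.0, 0.0]
contact_force: [-0.4, 1.0, -1.1]
gripper_width: 10.5
```

>>> move_arm([
  [-1,-0.5,0,0,0,0,0],
  [-1,-1,-0.1,0,0,0,0],
  [-1,-1.5,-0.1,0,0,0,0],
  [-1,-1.5,-0.1,0,0,0,0],
])

```text
clock: 5.53
position: [489.3, -28.7, 24.9]
ee_rot: [-0.044, 0.999, 0.0, 0.001]
contact_force: [0.5, -0.5, 1.1]
gripper_width: 10.6
```

```bash
python3 st.py
```

```text
5.5333 [489.35 -28.67  24.88] [ 0.54 -0.51  1.11] 10.552755561040854 [-0.04  1.    0.    0.  ]
```

>>> move_arm([
  [-1,-0.5,0,0,0,0,0],
  [-1,-1,-0.1,0,0,0,0],
  [-1,-1,-0.1,0,0,0,0],
])

```text
clock: 5.78
position: [488.2, -28.8, 24.9]
ee_rot: [-0.044, 0.999, 0.0, 0.0]
contact_force: [0.3, 0.8, 1.9]
gripper_width: 10.5
```

>>> move_arm([
  [-1,-0.5,0,0,0,0,0],
  [-1,-0.5,0,0,0,0,0],
])

```text
clock: 5.95
position: [488.2, -28.7, 24.9]
ee_rot: [-0.044, 0.999, 0.0, 0.001]
contact_force: [2.7, -0.3, 0.7]
gripper_width: 10.2
```

>>> move_arm([
  [-1,-0.5,0,0,0,0,0],
  [-1,-0.5,0,0,0,0,0],
])

```text
clock: 6.12
position: [488.2, -28.7, 25.0]
ee_rot: [-0.044, 0.999, 0.0, 0.001]
contact_force: [5.5, -0.7, -0.9]
gripper_width: 10.6
```

>>> move_arm([
  [-1,-0.5,0,0,0,0,0],
  [-1,-0.5,0,0,0,0,0],
])

```text
clock: 6.28
position: [488.1, -28.6, 25.0]
ee_rot: [-0.044, 0.999, 0.0, 0.002]
contact_force: [5.0, -1.3, -2.3]
gripper_width: 10.9
```

>>> move_arm([
  [-1,-0.3,0,0,0,0,0],
  [-1,-0.3,0,0,0,0,0],
])

```text
clock: 6.45
position: [488.1, -28.5, 25.1]
ee_rot: [-0.044, 0.999, 0.0, 0.002]
contact_force: [7.0, -0.5, -1.8]
gripper_width: 10.3
```

>>> move_arm([
  [-1,-0.3,0,0,0,0,0],
  [-1,-0.3,0,0,0,0,0],
])

```text
clock: 6.62
position: [488.1, -28.5, 25.1]
ee_rot: [-0.044, 0.999, 0.0, 0.002]
contact_force: [7.1, -0.9, -2.6]
gripper_width: 10.8
```

>>> move_arm([
  [-1,-0.3,0,0,0,0,0],
  [-1,-0.3,0,0,0,0,0],
])

```text
clock: 6.78
position: [488.1, -28.4, 25.2]
ee_rot: [-0.044, 0.999, 0.0, 0.003]
contact_force: [7.5, -0.5, -1.9]
gripper_width: 10.3
```

>>> move_arm([
  [-1,-0.5,0,0,0,0,0],
  [-1,-0.5,0,0,0,0,0],
  [-1,-0.5,0,0,0,0,0],
])

```text
clock: 7.03
position: [488.0, -28.3, 25.3]
ee_rot: [-0.044, 0.999, 0.0, 0.003]
contact_force: [7.9, -1.4, -3.5]
gripper_width: 10.5
```

>>> move_arm([
  [-1,-0.3,0,0,0,0,0],
  [-1,-0.3,0,0,0,0,0],
  [-1,-0.3,0,0,0,0,0],
])

```text
clock: 7.28
position: [488.0, -28.3, 25.3]
ee_rot: [-0.044, 0.999, 0.0, 0.003]
contact_force: [9.5, -1.0, -2.5]
gripper_width: 10.8
```

The middle clamp held at about 9.5 N with no slip, so it is sound. I'll relax the pull, release, and go to the right strip.

>>> move_arm([
  [-1,1.2,0,0,0,0,0],
  [-1,2.4,0,0,0,0,0],
  [-1,2.4,0,0,0,0,0],
  [-0.6,2.4,0,0,0,0,0],
  [-0.3,2.4,0,0,0,0,0],
])

```text
clock: 7.7
position: [484.4, -29.4, 24.0]
ee_rot: [-0.043, 0.999, -0.0, -0.003]
contact_force: [-0.1, -0.0, -0.3]
gripper_width: 27.7
```

>>> move_arm([
  [0,0,0,0,0,0,0],
  [0,0,0,0,0,0,0],
  [0,0,0,20,0,0,0],
  [0,0,0,50,0,0,0],
  [0,0,0,50,0,0,0],
])

```text
clock: 8.12
position: [489.6, -28.6, 78.8]
ee_rot: [-0.045, 0.999, 0.0, 0.004]
contact_force: [0.3, -0.1, -0.5]
gripper_width: 42.5
```

>>> move_arm([
  [0,4,-40,0,0,0,-0.04],
  [0,8,-80,0,0,0,-0.08],
  [0,13,-121,0,0,0,-0.085],
  [0,13,-121,0,0,0,-0.085],
  [0,13,-121,0,0,0,-0.085],
])

```text
clock: 8.53
position: [499.1, -151.8, 74.1]
ee_rot: [0.001, 1.0, 0.0, -0.001]
contact_force: [-0.9, -0.8, 0.9]
gripper_width: 42.6
```

```bash
python3 - <<'E'
from h import *
p=optics.get_image("wrist"); cv2.imwrite("pics/w5.png",p["frame"])
E
python3 st.py
```

```text
8.5833 [ 499.06 -150.59   74.09] [ 0.23  0.17 -0.38] 42.8562999763009 [-0.  1.  0. -0.]
```

View pics/w5.png

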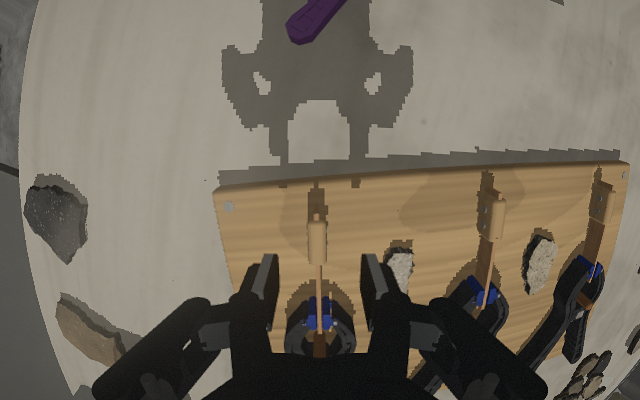

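>>> move_arm([
  [0.0,1,0,-25,0,0,0],
  [0.0,1,0,-40,0,0,0],
  [0.0,1,0,-49,0,0,0],
  [0.0,1,0,-49,0,0,0],
  [0.0,1,0,-49,0,0,0],
])

```text
clock: 9.0
position: [501.0, -149.0, 25.6]
ee_rot: [-0.002, 1.0, -0.0, -0.001]
contact_force: [0.2, -0.1, 0.4]
gripper_width: 42.9
```

>>> move_arm([
  [-1,0,0,0,0,0,0],
  [-1,0,0,0,0,0,0],
  [-1,0,0,0,0,0,0],
  [-1,0,0,0,0,0,0],
  [-1,0,0,0,0,0,0],
])

```text
clock: 9.42
position: [502.0, -149.8, 26.9]
ee_rot: [-0.002, 1.0, -0.0, 0.001]
contact_force: [-0.3, 0.9, 5.3]
gripper_width: 10.1
```

```bash
python3 st.py
```

```text
9.4167 [ 501.96 -149.79   26.91] [-0.34  0.87  5.27] 10.133728136305303 [-0.  1. -0.  0.]
```

>>> move_arm([
  [-1,0,0,1.3,0,0,0],
  [-1,-0.5,0,1.3,0,0,0],
  [-1,-1,0,1.3,0,0,0],
  [-1,-1.5,0,1.3,0,0,0],
  [-1,-1.5,0,1.3,0,0,0],
])

```text
clock: 9.83
position: [499.6, -150.0, 26.9]
ee_rot: [-0.001, 1.0, -0.0, 0.0]
contact_force: [0.0, 0.7, -0.7]
gripper_width: 10.7
```

>>> move_arm([
  [-1,-0.5,0,0,0,0,0],
  [-1,-1,0,0,0,0,0],
  [-1,-1,0,0,0,0,0],
])

```text
clock: 10.08
position: [499.1, -149.9, 27.1]
ee_rot: [-0.001, 1.0, -0.0, 0.001]
contact_force: [2.3, -0.5, -1.2]
gripper_width: 10.5
```

>>> move_arm([
  [-1,-0.5,0,0,0,0,0],
  [-1,-0.5,0,0,0,0,0],
])

```text
clock: 10.25
position: [499.1, -149.9, 27.2]
ee_rot: [-0.002, 1.0, -0.0, 0.001]
contact_force: [3.4, -1.1, -1.8]
gripper_width: 10.4
```

>>> move_arm([
  [-1,-0.5,0,0,0,0,0],
  [-1,-0.5,0,0,0,0,0],
])

```text
clock: 10.42
position: [499.0, -149.9, 27.3]
ee_rot: [-0.002, 1.0, -0.0, 0.002]
contact_force: [4.8, -0.5, -2.3]
gripper_width: 10.5
```

>>> move_arm([
  [-1,-0.5,0,0,0,0,0],
  [-1,-0.5,0,0,0,0,0],
])

```text
clock: 10.58
position: [499.0, -149.9, 27.5]
ee_rot: [-0.002, 1.0, -0.0, 0.002]
contact_force: [5.8, -0.8, -4.1]
gripper_width: 10.5
```

>>> move_arm([
  [-1,-0.5,0,0,0,0,0],
  [-1,-0.5,0,0,0,0,0],
])

```text
clock: 10.75
position: [499.0, -149.8, 27.6]
ee_rot: [-0.002, 1.0, -0.0, 0.003]
contact_force: [7.5, -0.3, -2.1]
gripper_width: 10.3
```

>>> move_arm([
  [-1,-0.5,0,0,0,0,0],
  [-1,-0.5,0,0,0,0,0],
])

```text
clock: 10.92
position: [499.0, -149.8, 27.7]
ee_rot: [-0.002, 1.0, -0.0, 0.003]
contact_force: [7.4, 0.7, -3.3]
gripper_width: 10.2
```

>>> move_arm([
  [-1,-0.5,0,-0.3,0,0,0],
  [-1,-0.5,0,-0.3,0,0,0],
  [-1,-0.5,0,-0.3,0,0,0],
])

```text
clock: 11.17
position: [499.0, -149.8, 27.5]
ee_rot: [-0.002, 1.0, -0.0, 0.003]
contact_force: [7.7, -0.1, -3.2]
gripper_width: 10.4
```

>>> move_arm([
  [-1,-0.5,0,0,0,0,0],
  [-1,-0.5,0,0,0,0,0],
  [-1,-0.5,0,0,0,0,0],
])

```text
clock: 11.42
position: [498.9, -149.8, 27.6]
ee_rot: [-0.002, 1.0, -0.0, 0.004]
contact_force: [8.9, -0.5, -3.2]
gripper_width: 10.4
```

The right clamp held at about 9 N, so it is sound too. Next is the left one.

>>> move_arm([
  [-1,1.5,0,0,0,0,0],
  [-1,3,0,0,0,0,0],
  [-1,3,0,0,0,0,0],
  [-0.6,3,0,0,0,0,0],
  [-0.3,3,0,0,0,0,0],
])

```text
clock: 11.83
position: [495.6, -149.9, 26.1]
ee_rot: [-0.001, 1.0, 0.0, -0.003]
contact_force: [-0.8, 0.0, -0.9]
gripper_width: 27.9
```

>>> move_arm([
  [0,0,0,0,0,0,0],
  [0,0,0,0,0,0,0],
  [0,0,0,20,0,0,0],
  [0,0,0,50,0,0,0],
  [0,0,0,50,0,0,0],
])

```text
clock: 12.25
position: [500.8, -150.3, 81.1]
ee_rot: [-0.002, 1.0, -0.001, 0.004]
contact_force: [0.2, -0.5, 0.4]
gripper_width: 42.7
```

>>> move_arm([
  [0,-3,40,0,0,0,0.02],
  [0,-6,80,0,0,0,0.04],
  [0,-9,120,0,0,0,0.07],
  [0,-12,160,0,0,0,0.07],
  [0,-16,200,0,0,0,0.07],
])

```text
clock: 12.67
position: [481.2, 51.4, 76.7]
ee_rot: [-0.036, 0.999, -0.0, -0.0]
contact_force: [0.8, -0.2, 0.1]
gripper_width: 42.7
```

>>> move_arm([
  [0,-3,40,0,0,0,0],
  [0,-4,53,0,0,0,0],
  [0,-4,53,0,0,0,0],
])

```text
clock: 12.92
position: [477.8, 105.9, 76.8]
ee_rot: [-0.039, 0.999, 0.0, 0.0]
contact_force: [-0.7, -0.9, -0.3]
gripper_width: 42.5
```

```bash
python3 - <<'E'
from h import *
p=optics.get_image("wrist"); cv2.imwrite("pics/w6.png",p["frame"])
E
python3 st.py
```

```text
12.9667 [477.49 104.31  76.6 ] [ 1.26 -0.21  0.11] 42.6922608955546 [-0.04  1.   -0.   -0.  ]
```

View pics/w6.png

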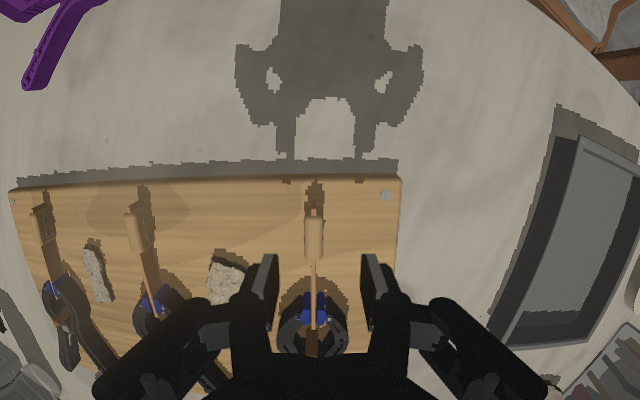

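>>> move_arm([
  [0.0,1,-2,-25,0,0,0],
  [0.0,1,-2,-40,0,0,0],
  [0.0,1,-2,-51,0,0,0],
  [0.0,1,-2,-51,0,0,0],
  [0.0,1,-2,-51,0,0,0],
])

```text
clock: 13.38
position: [478.6, 99.7, 25.3]
ee_rot: [-0.036, 0.999, -0.001, -0.001]
contact_force: [0.3, 0.1, 0.2]
gripper_width: 43.0
```

>>> move_arm([
  [-1,0,0,0,0,0,0],
  [-1,0,0,0,0,0,0],
  [-1,0,0,0,0,0,0],
  [-1,0,0,0,0,0,0],
  [-1,0,0,0,0,0,0],
])

```text
clock: 13.8
position: [479.7, 101.1, 26.7]
ee_rot: [-0.037, 0.999, 0.0, 0.001]
contact_force: [-0.3, -0.2, 5.7]
gripper_width: 10.4
```

>>> move_arm([
  [-1,0,0,1.3,0,0,0],
  [-1,-0.5,0,1.3,0,0,0],
  [-1,-1,0,1.3,0,0,0],
  [-1,-1.5,0,1.3,0,0,0],
  [-1,-1.5,0,1.3,0,0,0],
])

```text
clock: 14.22
position: [477.5, 101.2, 26.9]
ee_rot: [-0.036, 0.999, 0.0, -0.0]
contact_force: [0.4, -1.0, -0.4]
gripper_width: 10.3
```

>>> move_arm([
  [-1,-0.5,0,0,0,0,0],
  [-1,-1,0,0,0,0,0],
  [-1,-1,0,0,0,0,0],
])

```text
clock: 14.47
position: [477.4, 101.4, 27.1]
ee_rot: [-0.036, 0.999, 0.0, 0.001]
contact_force: [2.7, -0.4, -1.3]
gripper_width: 10.5
```

>>> move_arm([
  [-1,-0.5,0,0,0,0,0],
  [-1,-1,0,0,0,0,0],
  [-1,-1,0,0,0,0,0],
])

```text
clock: 14.72
position: [476.6, 101.5, 27.4]
ee_rot: [-0.037, 0.999, 0.0, 0.001]
contact_force: [4.6, -0.8, -0.4]
gripper_width: 10.3
```

>>> move_arm([
  [-1,-0.5,0,0,0,0,0],
  [-1,-1,0,0,0,0,0],
  [-1,-1,0,0,0,0,0],
])

```text
clock: 14.97
position: [475.2, 101.4, 27.3]
ee_rot: [-0.037, 0.999, 0.0, 0.001]
contact_force: [3.8, -0.2, 0.9]
gripper_width: 10.4
```

>>> move_arm([
  [-1,-0.5,0,0,0,0,0],
  [-1,-1,-0.1,0,0,0,0],
  [-1,-1,-0.1,0,0,0,0],
])

```text
clock: 15.22
position: [473.9, 101.3, 27.2]
ee_rot: [-0.037, 0.999, 0.0, 0.0]
contact_force: [5.2, -0.1, -0.0]
gripper_width: 10.4
```

The left clamp gives up its strip at 4 to 5 N, so it is the worn one. I'll draw the strip right out.

>>> move_arm([
  [-1,-1.5,-0.1,0,0,0,0],
  [-1,-3,-0.2,0,0,0,0],
  [-1,-4.5,-0.3,0,0,0,0],
  [-1,-6,-0.4,0,0,0,0],
  [-1,-7.5,-0.5,0,0,0,0],
])

```text
clock: 15.63
position: [465.3, 100.3, 26.8]
ee_rot: [-0.036, 0.999, -0.0, -0.001]
contact_force: [2.2, 0.5, -0.4]
gripper_width: 10.4
```

>>> move_arm([
  [-1,-1.5,-0.1,0,0,0,0],
  [-1,-3,-0.2,0,0,0,0],
  [-1,-4.5,-0.3,0,0,0,0],
  [-1,-6,-0.4,0,0,0,0],
  [-1,-7.5,-0.5,0,0,0,0],
])

```text
clock: 16.05
position: [458.0, 99.7, 26.9]
ee_rot: [-0.036, 0.999, -0.0, -0.0]
contact_force: [1.5, -0.3, -0.5]
gripper_width: 10.6
```

>>> move_arm([
  [-1,-1.5,-0.1,0,0,0,0],
  [-1,-3,-0.2,0,0,0,0],
  [-1,-4.5,-0.3,0,0,0,0],
  [-1,-6,-0.4,0,0,0,0],
  [-1,-7.5,-0.5,0,0,0,0],
])

```text
clock: 16.47
position: [450.3, 99.1, 26.8]
ee_rot: [-0.036, 0.999, -0.0, -0.001]
contact_force: [-0.4, -0.5, 0.1]
gripper_width: 10.5
```

>>> move_arm([
  [-1,-1.5,-0.1,0,0,0,0],
  [-1,-3,-0.2,0,0,0,0],
  [-1,-4.5,-0.3,0,0,0,0],
  [-1,-6,-0.4,0,0,0,0],
  [-1,-7.5,-0.5,0,0,0,0],
])

```text
clock: 16.88
position: [443.4, 98.9, 27.0]
ee_rot: [-0.036, 0.999, -0.0, -0.0]
contact_force: [-0.4, 0.3, -0.5]
gripper_width: 10.5
```

```bash
python3 - <<'E'
from h import *
p=optics.get_image("wrist"); cv2.imwrite("pics/w7.png",p["frame"])
E
python3 st.py
```

```text
16.9333 [443.01  98.8   26.93] [-0.35 -0.2  -0.01] 10.407580590042835 [-0.04  1.   -0.   -0.  ]
```

View pics/w7.png

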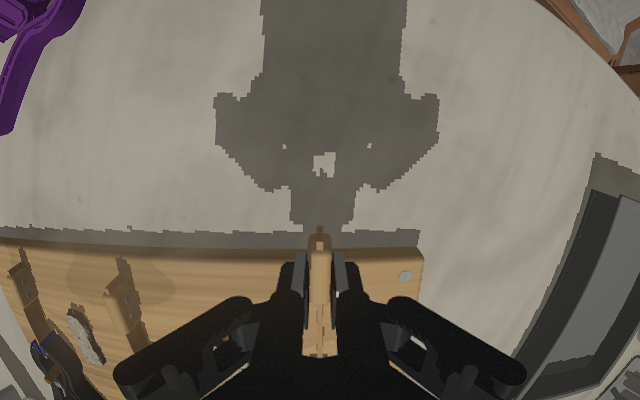

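>>> move_arm([
  [-1,-10,-0.7,0,0,0,0],
  [-1,-20,-1.4,2,0,0,0],
  [-1,-22,-1.5,15,0,0,0],
  [-1,-22,-1.5,30,0,0,0],
  [-1,-22,-1.5,30,0,0,0],
])

```text
clock: 17.35
position: [421.8, 98.1, 59.1]
ee_rot: [-0.037, 0.999, 0.001, 0.002]
contact_force: [0.4, 0.3, -0.0]
gripper_width: 10.5
```

>>> move_arm([
  [-1,0,30,0,0,0,0],
  [-1,0,60,0,0,0,0],
  [-1,0,90,0,0,0,0],
  [-1,0,120,0,0,0,0],
  [-1,0,120,0,0,0,0],
])

```text
clock: 17.77
position: [422.4, 222.1, 57.2]
ee_rot: [-0.039, 0.999, 0.001, 0.002]
contact_force: [-0.5, 0.8, 0.1]
gripper_width: 10.6
```

>>> move_arm([
  [-1,0,0,-20,0,0,0],
  [-1,0,0,-35,0,0,0],
  [-1,0,0,-43,0,0,0],
  [-1,0,0,-46,0,0,0],
  [-1,0,0,-46,0,0,0],
])

```text
clock: 18.18
position: [421.0, 216.8, 10.3]
ee_rot: [-0.036, 0.999, -0.001, -0.001]
contact_force: [-0.2, 0.2, 0.5]
gripper_width: 10.3
```

```bash
python3 st.py
```

```text
18.1833 [420.97 216.83  10.34] [-0.2   0.25  0.52] 10.331183421191843 [-0.04  1.   -0.   -0.  ]
```

>>> move_arm([
  [-1,0,0,-1.2,0,0,0],
  [-1,0,0,-1.2,0,0,0],
  [-0.5,0,0,-1.2,0,0,0],
  [0,0,0,-1.2,0,0,0],
  [0,0,0,-1.2,0,0,0],
])

```text
clock: 18.6
position: [421.8, 217.7, 10.2]
ee_rot: [-0.036, 0.999, 0.0, 0.0]
contact_force: [-0.5, 0.4, -0.2]
gripper_width: 42.5
```

>>> move_arm([
  [0,0,0,0,0,0,0],
  [0,0,0,40,0,0,0],
  [0,0,0,80,0,0,0],
  [0.3,20,0,110,0,0,0],
  [0.6,40,-20,140,0,0,0],
])

```text
clock: 19.02
position: [462.6, 199.5, 152.5]
ee_rot: [-0.039, 0.999, 0.001, 0.001]
contact_force: [1.5, 1.5, -0.7]
gripper_width: 65.4
```

>>> move_arm([
  [0.6,15,-35,10,0,0,0],
  [0.6,30,-70,20,0,0,0],
  [0.6,40,-95,30,0,0,0],
  [0.6,40,-95,30,0,0,0],
])

```text
clock: 19.35
position: [503.6, 99.4, 182.0]
ee_rot: [-0.034, 0.999, 0.0, 0.002]
contact_force: [0.4, 0.3, -0.1]
gripper_width: 68.4
```

```bash
python3 - <<'E'
from h import *
np.set_printoptions(precision=1,suppress=True)
p=optics.get_image("wrist"); cv2.imwrite("pics/w8.png",p["frame"]);np.save("p8.npy",p,allow_pickle=True)
for t,z in (("clamp_a_pivot",30),("clamp_a",18),("strip_a",30)):
    print(t,[(d["uv"],wray(p,d["uv"],z),round(d["conf"],2)) for d in nets.tip_of(t,p)])
E
python3 st.py
```

```text
clamp_a_pivot [([122.3, 256.4], array([ 605.2, -141.1,   30. ]), 0.86)]
clamp_a [([125.9, 264.1], array([ 623.8, -147.3,   18. ]), 0.96), ([211.9, 269.1], array([613.3, -20.2,  18. ]), 0.89), ([137.5, 6.2], array([ 308.1, -112.9,   18. ]), 0.71), ([320.5, 268.0], array([599.4, 108.5,  18. ]), 0.59)]
strip_a [([103.4, 175.9], array([ 501.6, -151.4,   30. ]), 0.83), ([439.0, 117.9], array([421.5, 213.1,  30. ]), 0.76), ([194.0, 167.8], array([488.8, -28.9,  30. ]), 0.72)]
19.55 [501.06 102.68 179.38] [ 0.08 -0.31 -0.33] 68.30358612246137 [-0.04  1.   -0.   -0.  ]
```

View pics/w8.png

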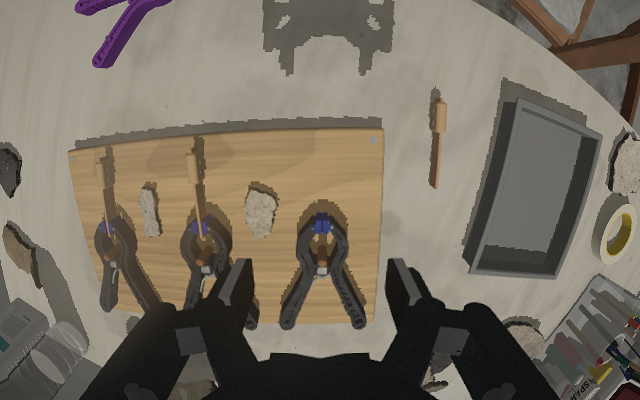

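```bash
python3 - <<'E'
from h import *
np.set_printoptions(precision=1,suppress=True)
p=np.load("p8.npy",allow_pickle=True).item()
f=p["frame"].copy()
o=np.array([600.,109.,18.]);yaw=.07
c,s=np.cos(yaw),np.sin(yaw)
def W(x,y,z): return o+[c*x-s*y,s*x+c*y,z]
S=4
z=cv2.resize(f[195:345,250:390],None,fx=S,fy=S,interpolation=cv2.INTER_CUBIC)
def dot(P,col):
    q=(wproj(p,P)[0]-[250,195])*S; cv2.circle(z,tuple(int(v) for v in q),4,col,-1)
dot(W(-14.5,0,24),(0,255,0)); dot(W(-72,0,24),(0,0,255)); dot(W(-14.5,21,24),(0,255,255)); dot(W(-14.5,-21,24),(0,255,255))
dot(W(72,52,24),(255,0,255));dot(W(72,-52,24),(255,0,255)); dot(W(-55,0,24),(255,255,0))
cv2.imwrite("pics/w8z.png",z)
E
```

```text
(no output)
```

View pics/w8z.png

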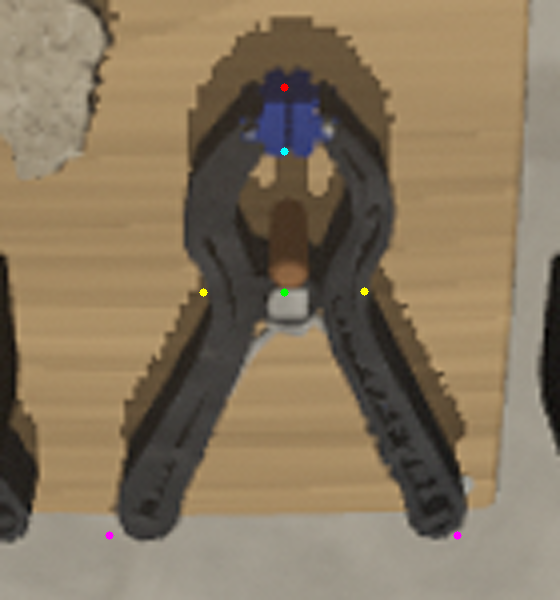

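The worn clamp's pivot pin lies on my predicted point (green dot), about 1 mm to its right, at world (585,109). The strip stands clear on the desk at (440,140). Next I'll grasp the waist.

>>> move_arm([
  [0.8,35,3,-15,0,0,0],
  [0.8,70,6,-30,0,0,0],
  [0.8,84,6.5,-60,0,0,0],
  [0.8,84,6.5,-95,0,0,0],
  [0.8,84,6.5,-110,0,0,0],
])

```text
clock: 19.97
position: [583.0, 109.4, 64.3]
ee_rot: [-0.036, 0.999, -0.001, -0.004]
contact_force: [-0.8, -0.5, -0.2]
gripper_width: 77.1
```

>>> move_arm([
  [0.8,0,0,0,0,0,0],
  [0.8,0,0,0,0,0,0],
])

```text
clock: 20.13
position: [584.9, 109.8, 68.7]
ee_rot: [-0.037, 0.999, -0.001, -0.001]
contact_force: [0.3, 0.5, 0.6]
gripper_width: 77.3
```

```bash
python3 - <<'E'
from h import *
p=optics.get_image("wrist"); cv2.imwrite("pics/w9.png",p["frame"])
E
python3 st.py
```

```text
20.1833 [585.95 110.04  70.36] [-0.45 -0.05  0.7 ] 76.63923980546036 [-0.04  1.   -0.    0.  ]
```

View pics/w9.png

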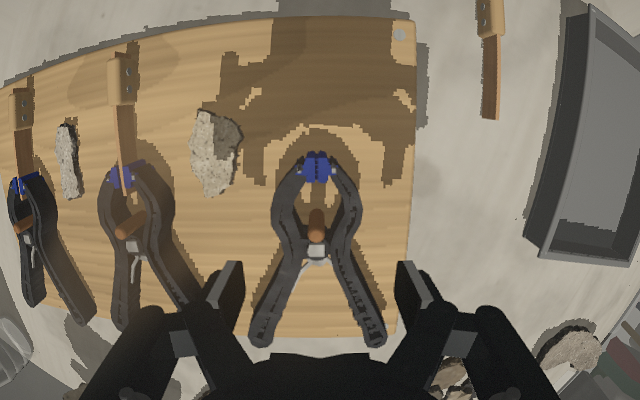

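>>> move_arm([
  [0.8,0,-1,-20,0,0,0],
  [0.8,0,-1,-38,0,0,0],
  [0.8,0,-1,-48,0,0,0],
  [0.8,0,-1,-51,0,0,0],
  [0.8,0,-1,-51,0,0,0],
])

```text
clock: 20.6
position: [585.9, 108.4, 19.4]
ee_rot: [-0.037, 0.999, 0.0, 0.0]
contact_force: [0.4, -0.2, -0.0]
gripper_width: 76.5
```

>>> move_arm([
  [0.3,0,0,0,0,0,0],
  [-0.2,0,0,0,0,0,0],
  [-0.5,0,0,0,0,0,0],
  [-0.5,0,0,0,0,0,0],
  [-0.5,0,0,0,0,0,0],
])

```text
clock: 21.02
position: [586.4, 108.3, 20.9]
ee_rot: [-0.037, 0.999, 0.0, 0.001]
contact_force: [-1.7, 0.0, 6.5]
gripper_width: 43.6
```

```bash
python3 st.py
```

```text
21.0167 [586.42 108.26  20.86] [-1.66  0.01  6.49] 43.565558432778985 [-0.04  1.    0.    0.  ]
```

>>> move_arm([
  [-1,0,0,0,0,0,0],
  [-1,0,0,5,0,0,0],
  [-1,0,0,15,0,0,0],
  [-1,0,0,30,0,0,0],
  [-1,0,0,45,0,0,0],
])

```text
clock: 21.43
position: [585.6, 107.9, 64.8]
ee_rot: [-0.036, 0.999, -0.0, -0.0]
contact_force: [0.4, -0.4, 0.7]
gripper_width: 43.5
```

>>> move_arm([
  [-1,0,0,20,0,0,0],
  [-1,0,0,45,0,0,0],
  [-1,0,0,65,0,0,0],
  [-1,0,0,65,0,0,0],
])

```text
clock: 21.77
position: [588.2, 108.8, 134.6]
ee_rot: [-0.037, 0.999, 0.001, 0.005]
contact_force: [0.8, 0.8, 0.1]
gripper_width: 43.6
```

```bash
python3 - <<'E'
from h import *
p=optics.get_image("wrist"); cv2.imwrite("pics/w10.png",p["frame"])
np.set_printoptions(precision=1,suppress=True)
c=[(584,8),(640,50),(535,238),(629,265)]
p=optics.get_image("top")
for d in nets.silhouettes("tray",p)[:1]:
    m=d["region"].astype(np.uint8); r=cv2.minAreaRect(max(cv2.findContours(m,0,2)[0],key=cv2.contourArea))
    print(ray(p,r[0],18),np.array([ray(p,q,36) for q in cv2.boxPoints(r)]))
E
python3 st.py
```

```text
[453.2 419.2  18. ] [[398.2 459.1  36. ]
 [513.6 452.3  36. ]
 [506.9 368.1  36. ]
 [391.7 375.3  36. ]]
21.9167 [584.81 107.8  128.71] [ 0.03  0.78 -1.94] 43.522813559519534 [-0.04  1.    0.   -0.  ]
```

View pics/w10.png

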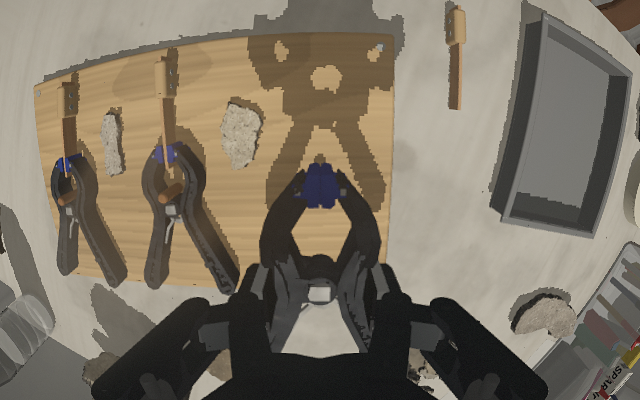

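>>> move_arm([
  [-1,-14,37,0,0,0,-0.03],
  [-1,-28,74,0,0,0,-0.06],
  [-1,-42,111,0,0,0,-0.09],
  [-1,-56,148,0,0,0,-0.12],
  [-1,-70,185,0,0,0,-0.14],
])

```text
clock: 22.33
position: [513.8, 293.7, 127.2]
ee_rot: [0.035, 0.999, -0.001, -0.001]
contact_force: [1.4, 0.8, -1.4]
gripper_width: 43.6
```

>>> move_arm([
  [-1,-14,37,0,0,0,0],
  [-1,-28,70,0,0,0,0],
  [-1,-32,79,0,0,0,0],
  [-1,-32,79,-20,0,0,0],
  [-1,-32,79,-20,0,0,0],
])

```text
clock: 22.75
position: [480.7, 370.6, 104.2]
ee_rot: [0.033, 0.999, -0.003, -0.003]
contact_force: [-1.3, -1.3, -3.5]
gripper_width: 43.0
```

```bash
python3 - <<'E'
from h import *
p=optics.get_image("wrist"); cv2.imwrite("pics/w11.png",p["frame"])
p=optics.get_image("scene"); cv2.imwrite("pics/s11.png",p["frame"][130:330,130:450].repeat(2,0).repeat(2,1))
E
python3 st.py
```

```text
22.85 [482.82 370.58 107.07] [-0.1  -0.35 -0.45] 43.230473112608806 [ 0.03  1.   -0.   -0.  ]
```

View pics/w11.png

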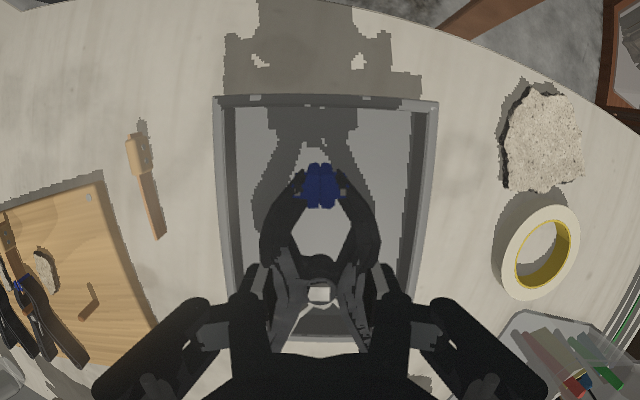

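View pics/s11.png

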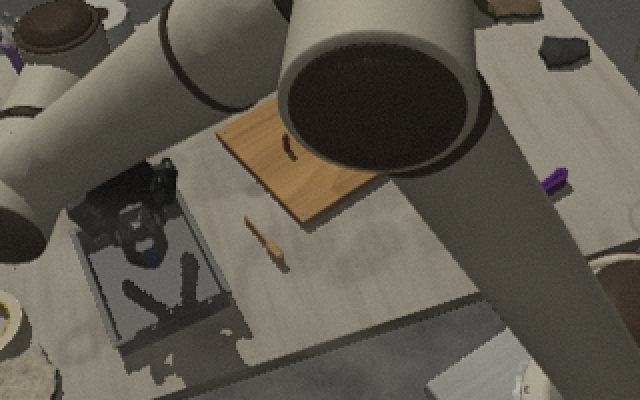

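>>> move_arm([
  [-1,0,2,-30,0,0,0],
  [-1,0,2,-60,0,0,0],
  [-1,0,2,-80,0,0,0],
  [-1,0,2,-90,0,0,0],
  [-1,0,2,-93,0,0,0],
])

```text
clock: 23.27
position: [483.4, 372.4, 14.2]
ee_rot: [0.034, 0.999, -0.002, -0.001]
contact_force: [-0.0, 0.5, -0.9]
gripper_width: 43.1
```

>>> move_arm([
  [-1,0,0,-2,0,0,0],
  [-1,0,0,-4,0,0,0],
  [-1,0,0,-5,0,0,0],
  [-1,0,0,-5,0,0,0],
])

```text
clock: 23.6
position: [484.1, 374.5, 11.9]
ee_rot: [0.034, 0.999, 0.001, 0.001]
contact_force: [0.5, 0.5, -1.2]
gripper_width: 43.6
```

```bash
python3 st.py
```

```text
23.6 [484.11 374.47  11.91] [ 0.52  0.48 -1.23] 43.63816045837953 [0.03 1.   0.   0.  ]
```

>>> move_arm([
  [-1,0,0,-2,0,0,0],
  [-1,0,0,-4,0,0,0],
  [-1,0,0,-4,0,0,0],
])

```text
clock: 23.85
position: [483.8, 374.3, 7.1]
ee_rot: [0.033, 0.999, 0.0, 0.0]
contact_force: [-0.3, 0.4, -0.1]
gripper_width: 43.3
```

```bash
python3 st.py
```

```text
23.85 [483.76 374.29   7.06] [-0.27  0.42 -0.06] 43.32557619477968 [0.03 1.   0.   0.  ]
```

Contact is just about made, as the predicted floor height is 6.8. I'll release slowly and rise.

>>> move_arm([
  [-1,0,0,-0.5,0,0,0],
  [0.2,0,0,-0.5,0,0,0],
  [0.4,0,0,-0.5,0,0,0],
  [0.55,0,0,-0.5,0,0,0],
  [0.55,0,0,-0.5,0,0,0],
])

```text
clock: 24.27
position: [483.6, 374.0, 6.2]
ee_rot: [0.034, 0.999, -0.0, -0.0]
contact_force: [-0.0, -0.3, -0.4]
gripper_width: 66.4
```

>>> move_arm([
  [0.55,0,0,0,0,0,0],
  [0.55,0,0,10,0,0,0],
  [0.55,0,0,35,0,0,0],
  [0.55,0,0,75,0,0,0],
  [0.55,0,0,115,0,0,0],
])

```text
clock: 24.68
position: [483.1, 373.2, 122.2]
ee_rot: [0.034, 0.999, -0.001, -0.001]
contact_force: [1.5, 1.3, -0.4]
gripper_width: 66.4
```

>>> move_arm([
  [0.55,0,-30,40,0,0,0],
  [0.55,0,-70,80,0,0,0],
  [0.55,0,-105,100,0,0,0],
  [0.55,0,-105,100,0,0,0],
])

```text
clock: 25.02
position: [484.1, 267.1, 226.1]
ee_rot: [0.034, 0.999, 0.002, 0.002]
contact_force: [0.9, 0.5, -0.4]
gripper_width: 66.3
```

```bash
python3 - <<'E'
from h import *
p=optics.get_image("wrist"); cv2.imwrite("pics/w12.png",p["frame"])
np.set_printoptions(precision=1,suppress=True)
for t,z in (("clamp_a_pivot",30),("strip_a",30),("chip_left",18)):
    print(t,[(d["uv"],wray(p,d["uv"],z),round(d["conf"],2)) for d in nets.tip_of(t,p)])
p=optics.get_image("scene"); cv2.imwrite("pics/s12.png",p["frame"][130:330,130:450].repeat(2,0).repeat(2,1))
E
python3 st.py
```

```text
clamp_a_pivot [([76.6, 270.6], array([ 601.6, -138.6,   30. ]), 0.65), ([409.6, 169.3], array([479.5, 373. ,  30. ]), 0.26)]
strip_a [([100.7, 202.1], array([490.6, -34.3,  30. ]), 0.9), ([272.1, 122.6], array([417.6, 221.8,  30. ]), 0.89), ([52.5, 214.4], array([ 502.2, -153.1,   30. ]), 0.58)]
chip_left [([155.0, 226.0], array([534.3,  42.7,  18. ]), 0.86)]
25.2667 [483.22 269.09 220.5 ] [-0.04  0.14 -1.09] 66.2251016714521 [ 0.03  1.   -0.   -0.  ]
```

View pics/w12.png

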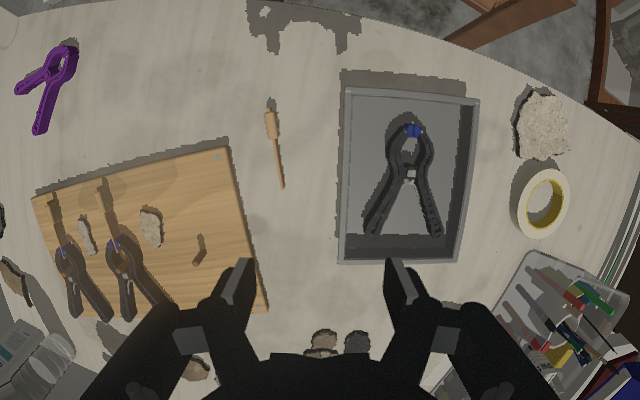

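View pics/s12.png

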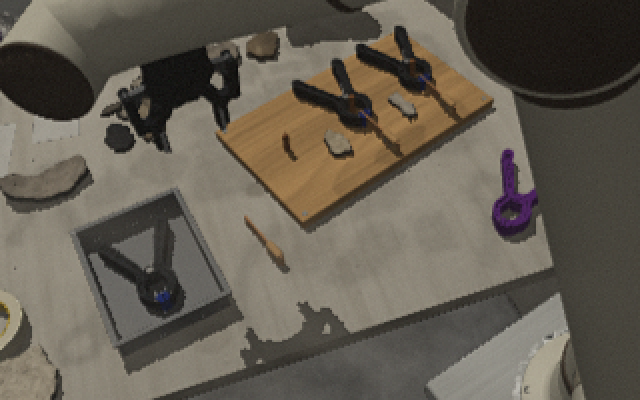

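The worn clamp lies flat in the tray (410,180 in the wrist view). Its strip is on the desk (275,140), and the other two clamps are on their pegs with their strips in the jaws. The gripper is clear, so I'm handing in.

```bash
python3 -c "
from bench import workorder; print(workorder.job_done())"
```

```text
the job is handed in; nothing more can be done
None
```

The worn clamp was the left one. It is now in the grey tray, and I handed the job in at about 25 s.

- **Pull tests:** the middle clamp held at about 9.5 N and the right at about 9 N, with no slip. Both pulls stopped just short of the 10 N test load, but above the 3 to 7 N at which a worn clamp slips. The left strip slid out at about 4 to 5 N.
- **Strip and clamp:** I drew the left strip right out while its clamp was on the peg and set it on the desk between board and tray. I then lifted the clamp off its peg, put it in the tray and let go.
- **Last checks:** the final pictures show the clamp flat in the tray with its pivot near (480, 373) mm, almost exactly where I aimed. The strip is on the desk, the other two clamps are on their pegs with their strips in, and the two chips look undisturbed. I did not re-measure the dark potsherd, but the arm never went near it after the start.
- **What disagreed:** one late network outline of the tray, taken with the arm partly in view, came out too small, so I ignored it. The gripper read about 10.5 mm on the 12 mm grip blocks, but the grasps held. Force readings scattered by about 1 N.

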